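# Shift the extraction gate of a specimen bench to its end stop

### The job

Set the bench's air extraction gate to full: with the fingertips, push the black-knobbed pin along the long leg of the L-shaped slot to the corner, turn the corner, and push it along the short leg until it is fully home against that leg's end. Only push it: do not lift it. Leave the two jars, the ink bottle and the cassette box standing where they are.

Things in the scene. Friction and masses are not known exactly. Their poses are not given: they have to be found in the camera images.
- gate: Hollow metal block fixed to the bench, 170 (x) x 190 (y) x 20 mm high, at any yaw to 65 degrees, with a 16 mm wide L-shaped slot in its top. Origin: centre of its underside, z up. In its frame the long leg runs in +y along x = +30 mm from y = -62 to the corner (+30, +50); the short leg runs from there in -x along y = +50, stopping the pin at x = -37. Rest of the top flat (holes are flush marks).
- gate_corner (a point): Centre of the slot's corner (where its two centre lines meet), at the level of the block's top face, 20 mm above the bench; axes as the gate's.
- gate_home (a point): Where the pin's axis stands when the pin is fully home at the end of the short leg, at the level of the block's top face; axes as the gate's.
- pin: Black knob, 36 mm diameter, 28 tall, on a 12 mm stem with 2 mm play each side in the slot; a foot disc inside the block carries it and holds it in. The knob's underside is 3 mm above the block's top, its top 51 mm above the bench. Origin: centre of the knob's underside, z up; yaw is arbitrary. Loose (0.13-0.25 kg), starts to slide at 2 to 7 N, stays where left. Starts in the first half of the long leg.
- jar_a: Bystander: loose specimen jar with red lid, 52 mm diameter, 65 mm tall, standing beside the gate. Origin at the centre of its underside.
- jar_b: Bystander: a second jar like jar_a, standing beside the gate. Origin at the centre of its underside.
- ink: Bystander: small loose blue ink bottle with white cap, 32 mm diameter, 62 mm tall, standing beside the gate. Origin at the centre of its underside.
- cassettes: Bystander: small loose white box, 70 (its x) x 42 (its y) x 30 mm high, lying beside the gate. Origin at the centre of its underside.
Not all that is in view belongs to the job. Leave any turquoise or yellow look-alike of the pin alone.

How it is judged:
By the outcome, as a careful person would: the job done as asked, in the order asked, and still so for the second after the job is handed in, with the robot touching nothing.
It also fails if it takes over 54 s, if anything falls off the work surface, if the arm or the gripper's body presses on something with over 40 N, if the wrist force passes 120 N, or if a joint passes its speed limit or range.

### The arm

A 6-joint arm with a two-finger parallel gripper is mounted at the origin on the work surface. World frame = base frame: x ahead of the robot, y to its left, z up, the work surface at z = 0. Lengths are in m, angles in rad, forces in N, time in s.
With the tool pointing down it reaches from about 0.375 to 0.925 m from the base axis. Payload 5.7 kg.
Tool frame: the origin (TCP) lies midway between the tips of the shut fingers; the grasp point (between the pads) lies 19 mm behind it; x points along the fingers, y is the direction in which the jaws open and shut, and the axes are right-handed (so a half turn about x gives the same grasp; the last joint's range is limited). The gripper opens to 85 mm and grips with 20 to 120 N. Pads are 22 mm wide; open, the fingers measure 114 mm over their backs; the gripper's body (76 mm by 85 mm) begins 54 mm behind the grasp point. The pads swing forward as they close: fully open they stand 13 mm farther back than shut.
Start: joints at [1.018, 0.359, 1.51, -0, 1.272, -0.115], TCP at [0.254, 0.543, 0.231] pointing down, gripper open.
Joint ranges: [-2.97, 2.97], [-1.01, 2.36], [0.21, 2.38], [-0.96, 4.11], [0.2, 2.71], [-2.98, 2.98]. Speed limits (rad/s): [2.39, 2.39, 3.14, 3.14, 3.14, 3.14].

### API

Orientations are given as a unit quaternion [x, y, z, w].
In Python, from rig import sense, camera, finish_job gives the robot as it stands.
- The arm moves only by the tool apply_moves, never from a script. Its argument "rows" is a list that holds one entry, the list of rows, each a list of 5 numbers: the opening, from -1 (shut) to 1 (fully open), then the shift along the tool's x, y, z in m, then the turn about the tool's x in degrees. A call has exactly 10 rows; each row is the pose to reach, as a shift and turn from the pose measured when the call began, along the tool's axes at that moment; what a row does not reach only later rows make up. A row lasts 1/10 s, in which the tool goes at most 50 mm and 8.59 degrees, less where a joint would pass 70% of its speed; a pose out of reach is approached as far as the arm can. A call with a gripper value outside its range is refused whole. The fingers move at their own pace and stop on an object; "squeeze" is the grip in N (left out, the last holds). Time passes only in rows, so rows that repeat a pose let the fingers close, or fill a call up. It gives the time, the measured TCP pose, the force and the opening at its end, in the units of the state.
- sense(): the state, without advancing time (a new reading comes with each control period).
- camera(name): name is "scene" or "top"; returns a dict with "frame" (480x640x3 uint8, red, green, blue), "K" (3x3 intrinsics, pixels), "camera_from_world" (4x4, takes a point from world to camera coordinates). Camera axes: x right, y down, z forward; pixel columns grow to the right and rows downward; lengths in m; the calibration is good to about 2 mm. A picture is of the moment at which its call begins. There is no depth.
- finish_job(): hands the job in, once; it reports no verdict.
The state is a dict: "time_s": time; "joint_pos": joint angles; "dq": joint speeds; "joint_efforts": joint torques, N m; "tool_pos": TCP position; "ee_rot": TCP orientation; "ft_force": force on the tool from outside, world axes, zero at the start; "ft_torque": the same for the moment, N m; "width": opening from 0.0 (shut) to 1.0 (fully open).
Only numpy, scipy, OpenCV 4.12 (cv2) and the standard library are available. Lean on these libraries where they do the work, as an engineer would, in place of code of your own. Each camera call takes 0.05 s, during which the arm holds its last target.

## Working session

There is one attempt and no reset: what is moved stays moved. The work goes in short steps, Python scripts to look and compute and a tool call to move; the robot and the scene stay as the last step left them, time stands still between calls to the robot, and variables do not carry over. Pictures are saved under pics/ and viewed, and the job is handed in when it is done.

Besides the shell and the picture viewer there is one more tool, called after "Call:" in YAML: its name, and indented under it one key for each argument. apply_moves: Moves the arm, as the interface text tells. Its arguments: {"type":"object","properties":{"rows":{"type":"array","items":{"type":"array","items":{"type":"array","items":{"type":"number"}}}},"squeeze":{"type":"number"}},"required":["rows"]}

```bash
mkdir -p pics; ls
python3 - <<'E'
from rig import sense,camera
import cv2,numpy as np
s=sense();print({k:np.round(v,3).tolist() for k,v in s.items()})
for n in("scene","top"):
    c=camera(n);cv2.imwrite(f"pics/{n}0.png",c["frame"][:,:,::-1]);np.savez(f"{n}.npz",K=c["K"],T=c["camera_from_world"]);print(n,c["K"],c["camera_from_world"])
E
```

```text
pics
{'time_s': 0.0, 'joint_pos': [1.018, 0.36, 1.511, 0.0, 1.273, -0.115], 'dq': [0.001, 0.0, 0.001, 0.0, -0.001, 0.0], 'joint_efforts': [0.002, -52.764, -27.862, -0.0, 0.013, -0.0], 'tool_pos': [0.254, 0.543, 0.23], 'ee_rot': [0.153, 0.69, -0.154, 0.69], 'ft_force': [-0.26, 0.725, 0.507], 'ft_torque': [0.019, 0.007, 0.005], 'width': 0.995}
scene [[491.26911749   0.         320.26152613]
 [  0.         491.26911749 236.597095  ]
 [  0.           0.           1.        ]] [[ 0.82049185  0.57125764  0.02139683 -0.50320617]
 [ 0.38298002 -0.52151192 -0.76246418 -0.14403183]
 [-0.42440479  0.6337902  -0.64667655  1.07946492]
 [ 0.          0.          0.          1.        ]]
top [[441.2277979    0.         312.27165527]
 [  0.         441.2277979  233.43014568]
 [  0.           0.           1.        ]] [[ 0.0258066  -0.99959105 -0.01231884  0.03155547]
 [-0.9844398  -0.02326893 -0.17417476  0.59811153]
 [ 0.17381688  0.01662201 -0.9846377   0.68698147]
 [ 0.          0.          0.          1.        ]]
```

View pics/scene0.png

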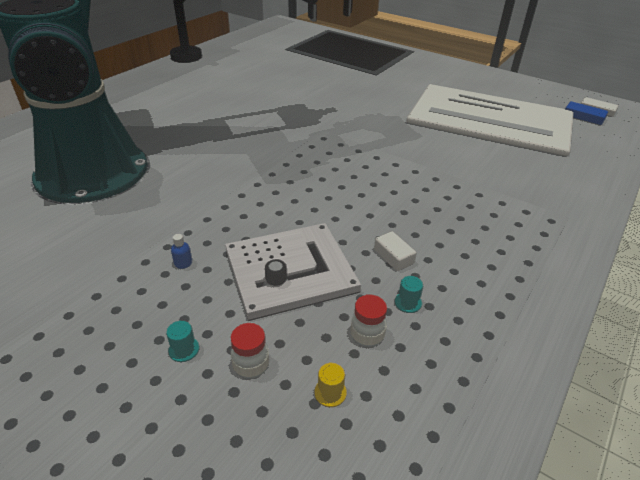

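View pics/top0.png

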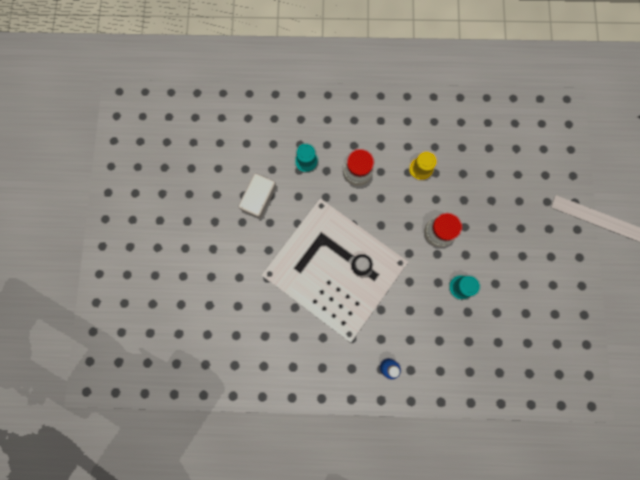

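The top view shows the gate at about (335,270), its black pin at (362,264), and the slot corner at (322,238). The look-alikes are teal at (306,157) and (465,287) and yellow at (425,165). The only black knob is in the slot, so I'll check it in a close crop.

Run:
```python
import cv2
a=cv2.imread("pics/top0.png")[190:350,250:420];cv2.imwrite("pics/tc.png",cv2.resize(a,None,fx=3.7,fy=3.7,interpolation=cv2.INTER_CUBIC))
a=cv2.imread("pics/scene0.png")[215:325,215:370];cv2.imwrite("pics/sc.png",cv2.resize(a,None,fx=5,fy=5,interpolation=cv2.INTER_CUBIC))
```

```text
(no output)
```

View pics/tc.png

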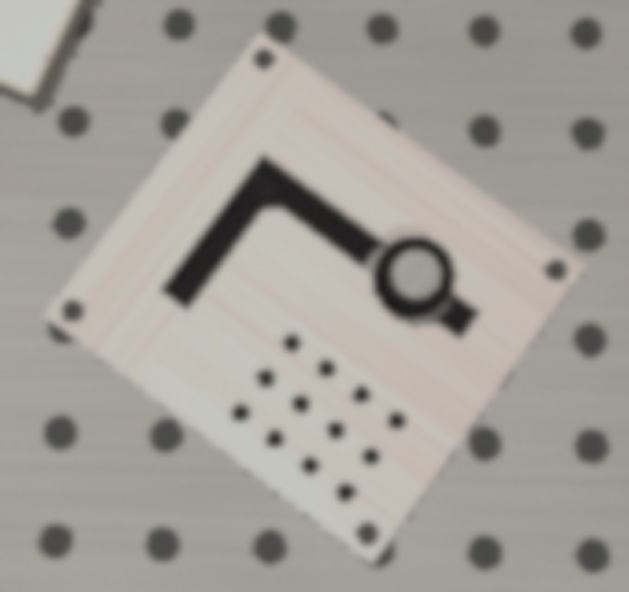

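View pics/sc.png

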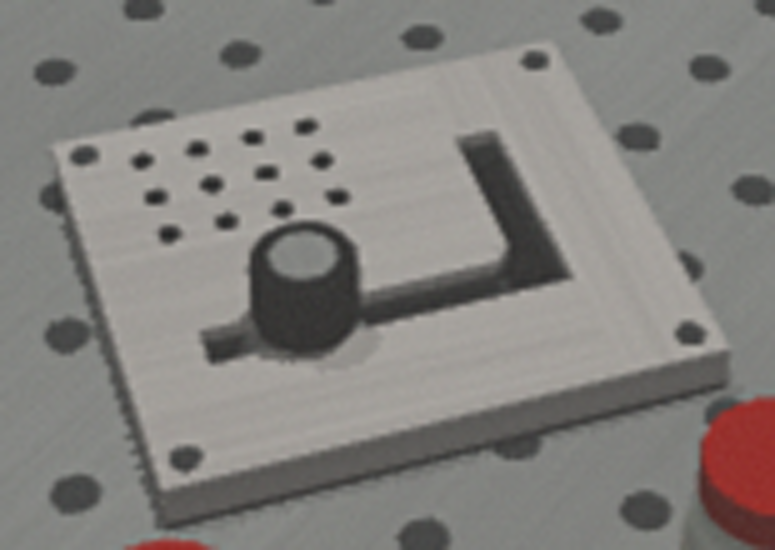

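```bash
cat > h.py <<'E'
import numpy as np,cv2
from scipy.optimize import least_squares
C={n:(lambda z:(z["K"],z["T"]))(np.load(n+".npz")) for n in("scene","top")}
def ray(n,uv,z):
    K,T=C[n];R=T[:3,:3];o=-R.T@T[:3,3];d=R.T@np.linalg.inv(K)@np.r_[uv,1];return (o+d*(z-o[2])/d[2])[:2]
def proj(n,P):
    K,T=C[n];p=(T[:3,:3]@np.asarray(P).T).T+T[:3,3];p=p@K.T;return p[:,:2]/p[:,2:]
tc=lambda p:np.array(p)/3.7+[250,190]-.36
sc=lambda p:np.array(p)/5+[215,215]-.4
E
python3 - <<'E'
from h import *
L=np.array([[85,95],[85,-95],[-85,-95],[-85,95],[30+8,58],[22,-70+0],[-45,42]])/1000
t=[(262,32),(583,267),(378,563),(45,317)]
s=[(728,350),(163,492),(53,147),(555,42)]
def g2w(p,q): c,sn=np.cos(p[2]),np.sin(p[2]);return np.array([[c,-sn],[sn,c]])@np.asarray(q)+p[:2]
for cams in (("top",),("scene",),("top","scene")):
    pts=np.vstack([np.array([ray("top",tc(x),.02) for x in t])]*("top" in cams)+[np.array([ray("scene",sc(x),.02) for x in s])]*("scene" in cams))
    l=np.vstack([L[:4]]*len(cams))
    r=least_squares(lambda p:(np.array([g2w(p,q) for q in l])-pts).ravel(),[.6,0,.8])
    p=r.x;print(cams,p.round(4),np.degrees(p[2]),(r.fun*1000).round(1))
    for nm,q in(("corner",(.03,.05)),("home",(-.037,.05)),("start",(.03,-.062))):print(nm,g2w(p,q).round(4))
np.save("gate.npy",p)
for n,w in(("top",ray("top",tc((415,273)),.051)),("scene",ray("scene",sc((303,256)),.051))):
    c,sn=np.cos(p[2]),np.sin(p[2]);print("pin",n,w.round(4),(np.array([[c,sn],[-sn,c]])@(w-p[:2])).round(4))
for nm,uv,z in(("jarA",(360,163),.065),("jarB",(447,227),.065),("ink",(393,371),.062),("box",(258,195),.03),("teal",(306,152),.05),("teal2",(468,286),.05)):print(nm,ray("top",uv,z).round(3))
E
```

```text
('top',) [ 0.5428  0.0059 -0.6109] -35.00284391496025 [ 0.3  0.9  0.9 -2.3 -1.3  1.   0.2  0.4]
corner [0.596  0.0296]
home [0.5412 0.0681]
start [ 0.5318 -0.0621]
('scene',) [ 0.5452  0.007  -0.6198] -35.51326739741794 [ 1.2  0.4 -0.1 -0.3 -0.6  0.3 -0.5 -0.4]
corner [0.5987 0.0303]
home [0.5441 0.0692]
start [ 0.5336 -0.0609]
('top', 'scene') [ 0.544   0.0065 -0.6154] -35.258755788297336 [ 1.6  1.   1.5 -1.8 -0.3  2.1  1.9  1.1 -0.2  0.3 -0.8 -0.8 -1.6 -0.8
 -2.2 -1. ]
corner [0.5974 0.03  ]
home [0.5426 0.0686]
start [ 0.5327 -0.0615]
pin top [ 0.5489 -0.037 ] [ 0.0291 -0.0327]
pin scene [ 0.5496 -0.0372] [ 0.0297 -0.0324]
jarA [ 0.718 -0.032]
jarB [ 0.611 -0.175]
ink [ 0.38  -0.086]
box [0.668 0.144]
teal [0.741 0.061]
teal2 [ 0.516 -0.211]
```

```bash
cat >> h.py <<'E'
from scipy.spatial.transform import Rotation as Ro
G=np.load("gate.npy") if __import__("os").path.exists("gate.npy") else None
def w(l,z): c,s=np.cos(G[2]),np.sin(G[2]);return np.r_[np.array([[c,-s],[s,c]])@np.array(l)/1000+G[:2],z]
def loc(p): c,s=np.cos(G[2]),np.sin(G[2]);return (np.array([[c,s],[-s,c]])@(np.array(p)[:2]-G[:2])*1000).round(1)
def rel(l,z):
    from rig import sense
    s=sense();R=Ro.from_quat(s["ee_rot"]).as_matrix();d=R.T@(w(l,z)-s["tool_pos"])
    g=np.array([-np.sin(G[2]),np.cos(G[2]),0]) # gate +y
    gx=np.array([np.cos(G[2]),np.sin(G[2]),0])
    a=lambda v:np.degrees(np.arctan2((R.T@v)[2],(R.T@v)[1]))
    print("loc",loc(s["tool_pos"]),"z",s["tool_pos"][2].round(4),"F",np.round(s["ft_force"],1),"t",s["time_s"],"wd",s["width"])
    print("shift",d.round(4),"turn y->gate+y",a(g).round(1),"y->gate+x",a(gx).round(1),"toolx",R[:,0].round(3))
E
python3 -c "
from h import *
rel((30,-75),.12)"
```

```text
loc [-546.4  270.6] z 0.2305 F [ 0.7 -0.2  0.5] t 0.1 wd 0.9955896107578845
shift [ 0.1112 -0.4418  0.5063] turn y->gate+y 10.2 y->gate+x 100.2 toolx [-0.001 -0.001 -1.   ]
```

Call:
apply_moves:
  rows:
    - [[-1,0,-0.022,0.025,1],[-1,0,-0.055,0.063,2],[-1,0,-0.088,0.101,3],[-1,0,-0.12,0.139,4],[-1,0,-0.155,0.177,5],[-1,0,-0.188,0.215,6],[-1,0,-0.22,0.253,7],[-1,0,-0.254,0.291,8],[-1,0,-0.287,0.329,9],[-1,0,-0.31,0.355,10.2]]
  squeeze: 60

```text
time_s: 1.1
tool_pos: [0.4447, 0.109, 0.2309]
ee_rot: [0.214, 0.674, -0.216, 0.674]
ft_force: [-0.1, 1.0, -0.2]
width: 0.001
```

```bash
cd .;python3 -c "
from h import *
rel((30,-75),.12)"
```

```text
loc [-140.2   26.4] z 0.2309 F [-0.1  1.  -0.2] t 1.1 wd 0.0006505650676463407
shift [ 0.1112 -0.1008  0.1704] turn y->gate+y -0.1 y->gate+x 89.9 toolx [-0.001 -0.002 -1.   ]
```

Call:
apply_moves:
  rows:
    - [[-1,0,-0.018,0.03,0],[-1,0,-0.036,0.06,0],[-1,0,-0.054,0.09,0],[-1,0,-0.072,0.12,0],[-1,0.02,-0.09,0.15,0],[-1,0.05,-0.101,0.17,0],[-1,0.08,-0.101,0.17,0],[-1,0.11,-0.101,0.17,0],[-1,0.11,-0.101,0.17,0],[-1,0.11,-0.101,0.17,0]]

```text
time_s: 2.1
tool_pos: [0.5243, -0.0718, 0.1211]
ee_rot: [0.214, 0.674, -0.216, 0.673]
ft_force: [-0.3, 0.0, 0.1]
width: 0.0
```

```bash
cd .;python3 - <<'E'
from h import *
from rig import camera
rel((30,-75),.03)
for n in("scene","top"):
    c=camera(n);cv2.imwrite(f"pics/{n}1.png",c["frame"][:,:,::-1])
a=cv2.imread("pics/scene1.png")[130:350,180:420];b=cv2.imread("pics/top1.png")[150:370,240:480]
cv2.imwrite("pics/b1.png",cv2.resize(np.hstack([a,b]),None,fx=1.65,fy=1.65,interpolation=cv2.INTER_CUBIC))
E
```

```text
loc [ 29.1 -75.3] z 0.1211 F [-0.3  0.   0.1] t 2.1 wd 0.00021737596312471088
shift [0.0911 0.0005 0.001 ] turn y->gate+y -0.1 y->gate+x 89.9 toolx [-0.002 -0.001 -1.   ]
```

View pics/b1.png

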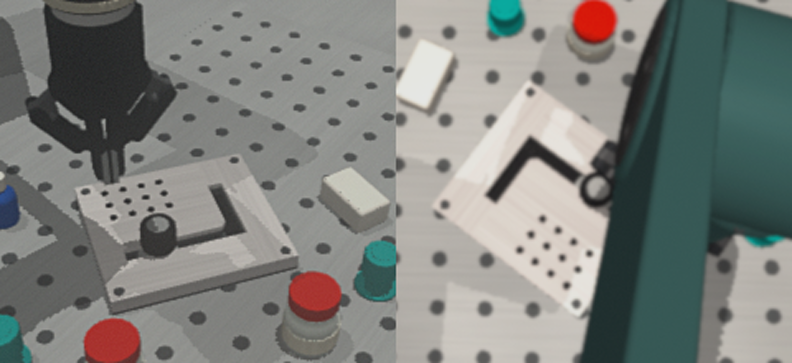

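The scene view shows the shut fingertips above the near end of the slot, behind the knob at (157,232), and the bystanders are clear. I'll go down next.

Call:
apply_moves:
  rows:
    - [[-1,0.02,0,0.001,0],[-1,0.04,0,0.001,0],[-1,0.06,0,0.001,0],[-1,0.075,0,0.001,0],[-1,0.083,0,0.001,0],[-1,0.088,0,0.001,0],[-1,0.089,0,0.001,0],[-1,0.089,0,0.001,0],[-1,0.089,0,0.001,0],[-1,0.089,0,0.001,0]]

```text
time_s: 3.2
tool_pos: [0.5272, -0.073, 0.0342]
ee_rot: [0.214, 0.673, -0.215, 0.675]
ft_force: [-0.3, -1.2, -0.3]
width: -0.005
```

```bash
cd .;python3 - <<'E'
from h import *
from rig import camera
rel((30,-75),.03)
c=camera("scene");a=c["frame"][130:350,180:420,::-1]
cv2.imwrite("pics/b2.png",cv2.resize(a,None,fx=2.7,fy=2.7,interpolation=cv2.INTER_CUBIC))
E
```

```text
loc [ 32.2 -74.6] z 0.0342 F [-0.3 -1.2 -0.3] t 3.2 wd -0.005392468192576079
shift [ 0.0042 -0.0004 -0.0022] turn y->gate+y -0.1 y->gate+x 89.9 toolx [ 0.003 -0.003 -1.   ]
```

View pics/b2.png

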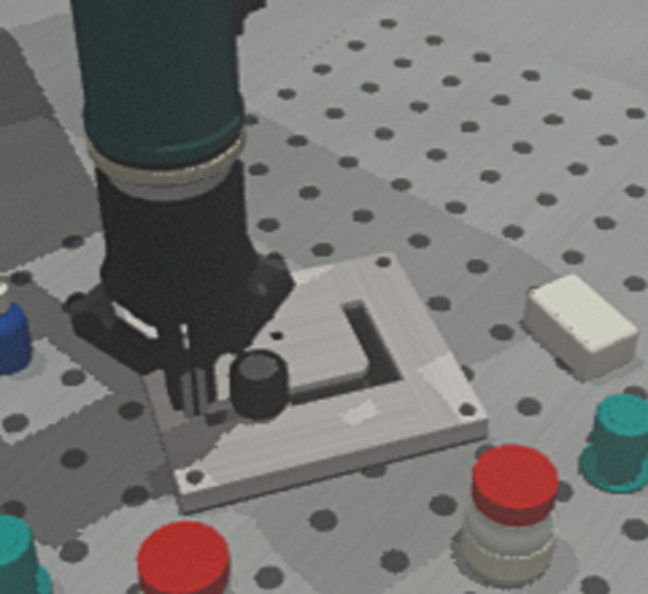

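Call:
apply_moves:
  rows:
    - [[-1,0.002,0.005,-0.002,0],[-1,0.002,0.01,-0.002,0],[-1,0.002,0.016,-0.002,0],[-1,0.002,0.022,-0.002,0],[-1,0.002,0.028,-0.002,0],[-1,0.002,0.034,-0.002,0],[-1,0.002,0.04,-0.002,0],[-1,0.002,0.045,-0.002,0],[-1,0.002,0.05,-0.002,0],[-1,0.002,0.05,-0.002,0]]

```text
time_s: 4.25
tool_pos: [0.5551, -0.0305, 0.0321]
ee_rot: [0.214, 0.672, -0.215, 0.675]
ft_force: [-0.4, -0.1, 0.1]
width: -0.002
```

```bash
cd .;cat > look.py <<'E'
import sys
from h import *
from rig import camera
rel((30,17),.03)
n=sys.argv[1]
f=[camera(k)["frame"][:,:,::-1] for k in("scene","top")]
cv2.imwrite(f"pics/s{n}.png",f[0]);cv2.imwrite(f"pics/t{n}.png",f[1])
cv2.imwrite(f"pics/b{n}.png",cv2.resize(np.hstack([f[0][190:340,200:380],f[1][175:325,240:420]]),None,fx=2.2,fy=2.2,interpolation=cv2.INTER_CUBIC))
E
python3 look.py 3
```

```text
loc [ 30.4 -23.8] z 0.0321 F [-0.4 -0.1  0.1] t 4.25 wd -0.0017242982193033875
shift [ 0.0021  0.0408 -0.0005] turn y->gate+y -0.1 y->gate+x 89.9 toolx [ 0.003 -0.003 -1.   ]
```

View pics/b3.png

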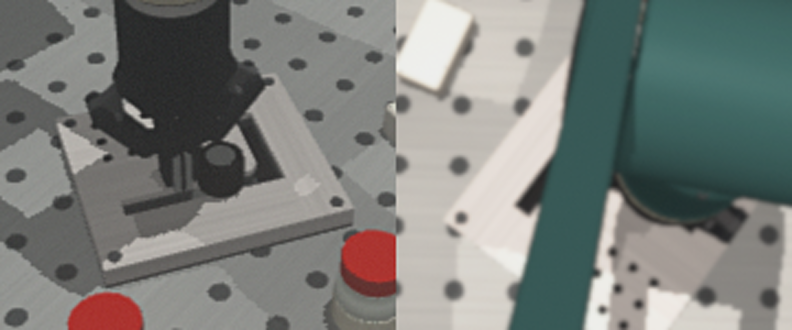

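```bash
cd .;python3 - <<'E'
from h import *
a=cv2.imread("pics/s3.png")[235:285,270:340];cv2.imwrite("pics/c3.png",cv2.resize(a,None,fx=10,fy=10,interpolation=cv2.INTER_CUBIC))
print(loc(ray("scene",(299.5,259.1),.051)))
E
```

```text
[27.2  9.5]
```

View pics/c3.png

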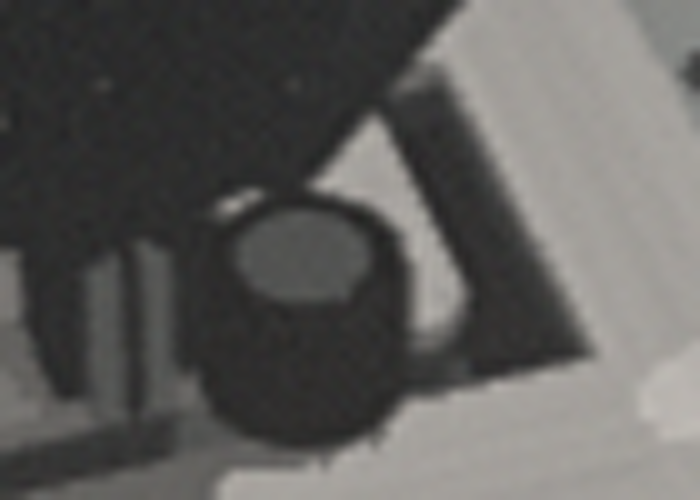

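The pin is now at about y=+9, and the tool-to-pin offset is about 33 mm. I'll push on to the corner (tool y≈17) and watch the force.

Call:
apply_moves:
  rows:
    - [[-1,0.002,0.006,0,0],[-1,0.002,0.012,0,0],[-1,0.002,0.018,0,0],[-1,0.002,0.024,0,0],[-1,0.002,0.03,0,0],[-1,0.002,0.033,0,0],[-1,0.002,0.036,0,0],[-1,0.002,0.039,0,0],[-1,0.002,0.041,0,0],[-1,0.002,0.042,0,0]]

```text
time_s: 5.35
tool_pos: [0.579, 0.0035, 0.03]
ee_rot: [0.214, 0.673, -0.215, 0.675]
ft_force: [-1.1, -1.4, 1.0]
width: -0.002
```

```bash
cd .;python3 look.py 4
python3 - <<'E'
from h import *
a=cv2.imread("pics/s4.png")[220:280,280:370];cv2.imwrite("pics/c4.png",cv2.resize(a,None,fx=8,fy=8,interpolation=cv2.INTER_CUBIC))
E
```

```text
loc [30.3 17.8] z 0.03 F [-1.1 -1.4  1. ] t 5.35 wd -0.00226692211649957
shift [ 0.     -0.0008 -0.0003] turn y->gate+y -0.1 y->gate+x 89.9 toolx [ 0.003 -0.003 -1.   ]
```

View pics/c4.png

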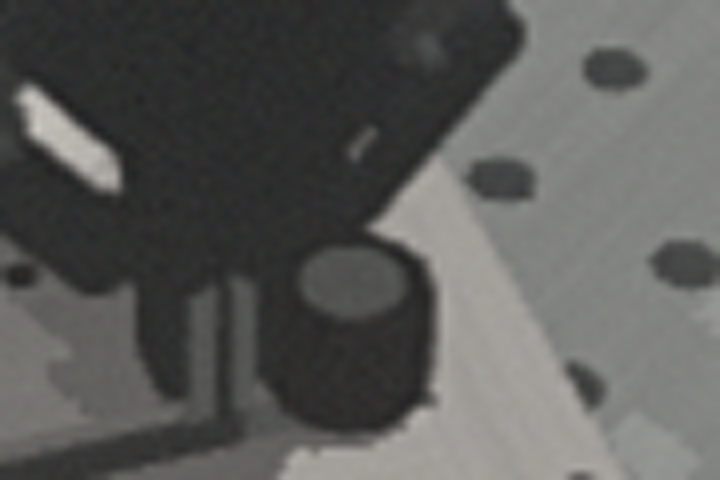

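```bash
cd .;python3 -c "
from h import *
print(loc(ray('scene',(323.7,255.1),.051)), loc(ray('scene',(299.8,259.8),.051)))"
```

```text
[30.7 50.3] [28.9  9.4]
```

Call:
apply_moves:
  rows:
    - [[-1,0,-0.006,0,0],[-1,0,-0.012,0,0],[-1,0,-0.012,0.015,0],[-1,0,-0.012,0.03,0],[-1,0,-0.012,0.045,0],[-1,0,-0.005,0.045,0],[-1,0,0.01,0.045,0],[-1,0,0.022,0.045,0],[-1,0,0.032,0.045,0],[-1,0,0.032,0.045,0]]

```text
time_s: 6.45
tool_pos: [0.6351, 0.0055, 0.0302]
ee_rot: [0.214, 0.673, -0.214, 0.675]
ft_force: [0.3, 0.1, 0.1]
width: -0.003
```

```bash
cd .;python3 look.py 5
python3 - <<'E'
from h import *
a=cv2.imread("pics/s5.png")[220:295,270:370];cv2.imwrite("pics/c5.png",cv2.resize(a,None,fx=8,fy=8,interpolation=cv2.INTER_CUBIC))
E
```

```text
loc [75.  51.8] z 0.0302 F [0.3 0.1 0.1] t 6.45 wd -0.002721595704253242
shift [-0.     -0.0348 -0.045 ] turn y->gate+y 0.0 y->gate+x 90.0 toolx [ 0.003 -0.002 -1.   ]
```

View pics/c5.png

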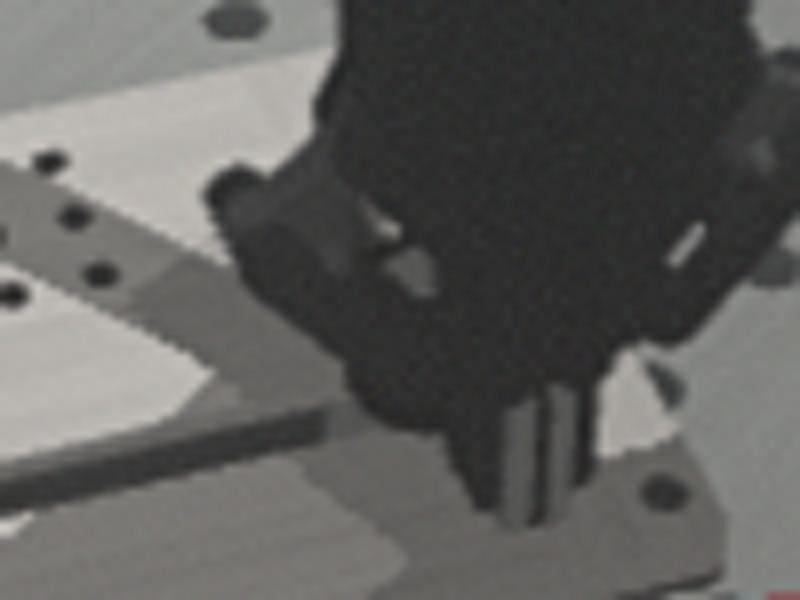

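View pics/s5.png

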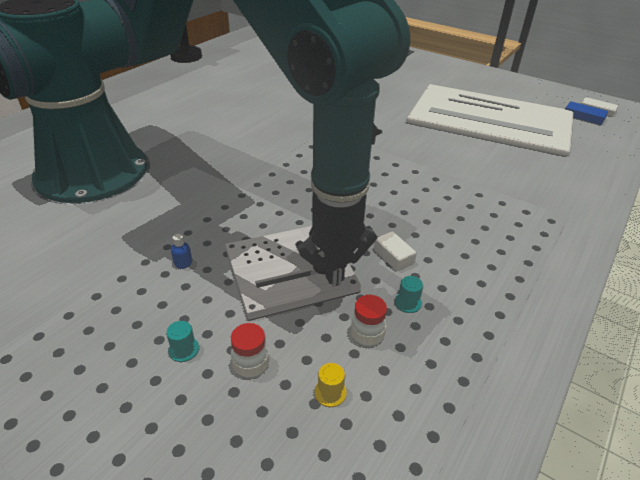

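The fingertips are on the +x side of the knob, which is hidden behind them. All bystanders are where they were. Now I'll push along -x.

Call:
apply_moves:
  rows:
    - [[-1,0,-0.001,-0.006,0],[-1,0,-0.001,-0.012,0],[-1,0,-0.001,-0.017,0],[-1,0,-0.001,-0.022,0],[-1,0,-0.001,-0.027,0],[-1,0,-0.001,-0.032,0],[-1,0,-0.001,-0.037,0],[-1,0,-0.001,-0.042,0],[-1,0,-0.001,-0.046,0],[-1,0,-0.001,-0.048,0]]

```text
time_s: 7.55
tool_pos: [0.5939, 0.0314, 0.0299]
ee_rot: [0.214, 0.673, -0.215, 0.675]
ft_force: [1.3, -1.3, -0.6]
width: -0.006
```

```bash
cd .;python3 look.py 6
```

```text
loc [26.3 49.2] z 0.0299 F [ 1.3 -1.3 -0.6] t 7.55 wd -0.005915961832882153
shift [-0.     -0.0322  0.0037] turn y->gate+y -0.0 y->gate+x 90.0 toolx [ 0.002 -0.003 -1.   ]
```

View pics/b6.png

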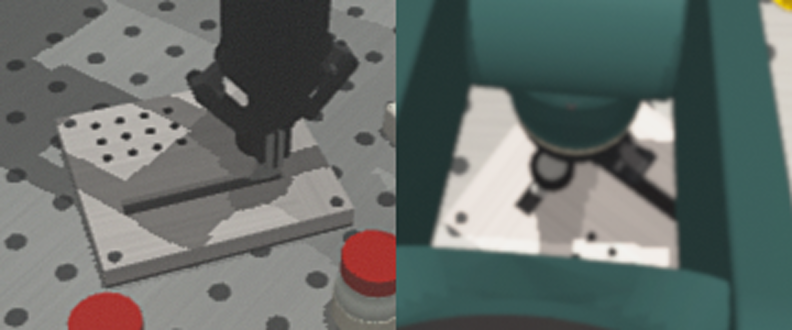

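```bash
cd .;python3 -c "
from h import *
print(loc(ray('top',(310.2,251.1),.051)))"
```

```text
[-5.4 48.3]
```

The top view shows the pin in the short leg at x≈-5, about 32 mm from home. I'll continue slowly until it stops against the end.

Call:
apply_moves:
  rows:
    - [[-1,0,0,-0.005,0],[-1,0,0,-0.01,0],[-1,0,0,-0.015,0],[-1,0,0,-0.02,0],[-1,0,0,-0.024,0],[-1,0,0,-0.027,0],[-1,0,0,-0.029,0],[-1,0,0,-0.03,0],[-1,0,0,-0.031,0],[-1,0,0,-0.031,0]]

```text
time_s: 8.65
tool_pos: [0.5685, 0.0494, 0.0298]
ee_rot: [0.214, 0.673, -0.215, 0.675]
ft_force: [1.4, -0.4, 1.1]
width: -0.004
```

```bash
cd .;python3 look.py 7;python3 - <<'E'
from h import *
a=cv2.imread("pics/t7.png")[220:300,270:370];cv2.imwrite("pics/c7.png",cv2.resize(a,None,fx=7,fy=7,interpolation=cv2.INTER_CUBIC))
E
```

```text
loc [-4.8 49.2] z 0.0298 F [ 1.4 -0.4  1.1] t 8.65 wd -0.003822796466398039
shift [-0.0001 -0.0322  0.0348] turn y->gate+y -0.0 y->gate+x 90.0 toolx [ 0.002 -0.002 -1.   ]
```

View pics/c7.png

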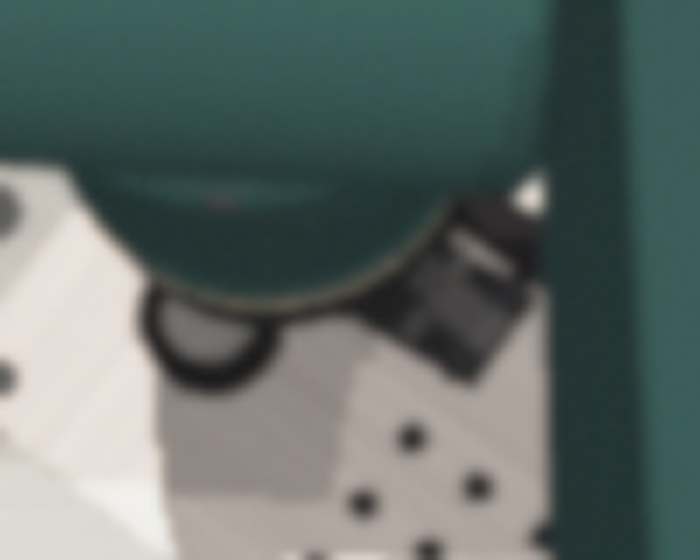

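Call:
apply_moves:
  rows:
    - [[-1,0,0,-0.0005,0],[-1,0,0,-0.0005,0],[-1,0,0,-0.001,0],[-1,0,0,-0.001,0],[-1,0,0,-0.0015,0],[-1,0,0,-0.0015,0],[-1,0,0,-0.002,0],[-1,0,0,-0.002,0],[-1,0,0,-0.002,0],[-1,0,0,-0.002,0]]

```text
time_s: 9.75
tool_pos: [0.5668, 0.0506, 0.0297]
ee_rot: [0.214, 0.673, -0.215, 0.675]
ft_force: [0.2, -1.7, 1.1]
width: 0.0
```

```bash
cd .;python3 -c "
from h import *
rel((-8,50),.03)"
```

```text
loc [-6.9 49.1] z 0.0297 F [ 0.2 -1.7  1.1] t 9.75 wd 6.585148462875526e-05
shift [-0.0003  0.0009 -0.0011] turn y->gate+y -0.0 y->gate+x 90.0 toolx [ 0.001 -0.002 -1.   ]
```

No wall force yet, so I'll push further in small steps.

Call:
apply_moves:
  rows:
    - [[-1,0,0,-0.0005,0],[-1,0,0,-0.0005,0],[-1,0,0,-0.001,0],[-1,0,0,-0.001,0],[-1,0,0,-0.0015,0],[-1,0,0,-0.0015,0],[-1,0,0,-0.002,0],[-1,0,0,-0.002,0],[-1,0,0,-0.002,0],[-1,0,0,-0.002,0]]

```text
time_s: 10.75
tool_pos: [0.5652, 0.0517, 0.0297]
ee_rot: [0.214, 0.673, -0.215, 0.675]
ft_force: [1.8, -1.9, 0.9]
width: -0.002
```

```bash
cd .;python3 -c "
from h import *
rel((-8,50),.03)"
```

```text
loc [-8.8 49.2] z 0.0297 F [ 1.8 -1.9  0.9] t 10.75 wd -0.0020547440680610974
shift [-0.0003  0.0008  0.0008] turn y->gate+y -0.0 y->gate+x 90.0 toolx [ 0.002 -0.002 -1.   ]
```

Call:
apply_moves:
  rows:
    - [[-1,0,0,-0.0005,0],[-1,0,0,-0.0005,0],[-1,0,0,-0.001,0],[-1,0,0,-0.001,0],[-1,0,0,-0.0015,0],[-1,0,0,-0.0015,0],[-1,0,0,-0.002,0],[-1,0,0,-0.002,0],[-1,0,0,-0.002,0],[-1,0,0,-0.002,0]]

```text
time_s: 11.75
tool_pos: [0.565, 0.0523, 0.0302]
ee_rot: [0.214, 0.672, -0.215, 0.676]
ft_force: [5.4, -4.6, 0.5]
width: 0.001
```

```bash
cd .;python3 look.py 8;python3 - <<'E'
from h import *
a=cv2.imread("pics/t8.png")[220:300,270:370];cv2.imwrite("pics/c8.png",cv2.resize(a,None,fx=7,fy=7,interpolation=cv2.INTER_CUBIC))
E
```

```text
loc [-9.3 49.6] z 0.0302 F [ 5.4 -4.6  0.5] t 11.75 wd 0.0008201050300487971
shift [ 0.0004 -0.0326  0.0393] turn y->gate+y -0.0 y->gate+x 90.0 toolx [ 0.004 -0.003 -1.   ]
```

View pics/c8.png

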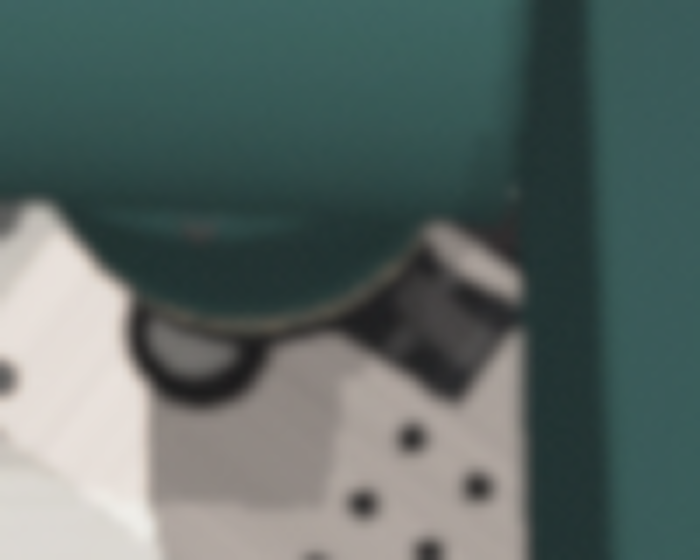

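The tool has stalled at -9.3 against a commanded -10.8, and the force is up to 7 N. One firmer push will confirm that this is the end.

Call:
apply_moves:
  rows:
    - [[-1,0,0,-0.001,0],[-1,0,0,-0.001,0],[-1,0,0,-0.002,0],[-1,0,0,-0.002,0],[-1,0,0,-0.003,0],[-1,0,0,-0.003,0],[-1,0,0,-0.003,0],[-1,0,0,-0.003,0],[-1,0,0,-0.003,0],[-1,0,0,-0.003,0]]

```text
time_s: 12.85
tool_pos: [0.565, 0.0532, 0.0308]
ee_rot: [0.214, 0.671, -0.215, 0.677]
ft_force: [6.2, -5.8, 1.5]
width: -0.004
```

```bash
cd .;python3 -c "
from h import *
rel((-8,50),.03)"
```

```text
loc [-9.8 50.3] z 0.0308 F [ 6.2 -5.8  1.5] t 12.85 wd -0.003868589855058194
shift [ 0.0008 -0.0004  0.0018] turn y->gate+y 0.0 y->gate+x 90.0 toolx [ 0.009 -0.004 -1.   ]
```

The stop is firm: 8.5 N with almost no motion. I'll back off, lift clear and retreat.

Call:
apply_moves:
  rows:
    - [[-1,0,0,0.006,0],[-1,0,0,0.014,0],[-1,0,0,0.022,0],[-1,-0.02,0,0.025,0],[-1,-0.05,0,0.025,0],[-1,-0.09,0,0.025,0],[-1,-0.13,0,0.025,0],[-1,-0.16,0.03,0.01,0],[-1,-0.18,0.07,-0.02,0],[-1,-0.18,0.11,-0.05,0]]

```text
time_s: 13.85
tool_pos: [0.5883, 0.1699, 0.2138]
ee_rot: [0.215, 0.669, -0.214, 0.679]
ft_force: [1.3, 0.7, -0.9]
width: 0.001
```

Call:
apply_moves:
  rows:
    - [[-1,0,0.03,-0.03,0],[-1,0,0.06,-0.06,0],[-1,0,0.09,-0.09,0],[-1,0,0.12,-0.12,0],[-1,0,0.15,-0.14,0],[-1,0,0.18,-0.16,0],[-1,0,0.2,-0.18,0],[-1,0,0.2,-0.18,0],[-1,0,0.2,-0.18,0],[-1,0,0.2,-0.18,0]]

```text
time_s: 14.85
tool_pos: [0.5572, 0.436, 0.212]
ee_rot: [0.215, 0.669, -0.215, 0.678]
ft_force: [0.1, -0.1, 1.1]
width: 0.004
```

```bash
cd .;python3 look.py 9;python3 - <<'E'
from h import *
a=cv2.imread("pics/t9.png")[190:350,250:420];cv2.imwrite("pics/tc9.png",cv2.resize(a,None,fx=3.7,fy=3.7,interpolation=cv2.INTER_CUBIC))
E
```

```text
loc [-237.2  358.4] z 0.212 F [ 0.1 -0.1  1.1] t 14.85 wd 0.0036994606089183948
shift [ 0.1842 -0.3413  0.2658] turn y->gate+y -0.2 y->gate+x 89.8 toolx [ 0.012 -0.004 -1.   ]
```

View pics/tc9.png

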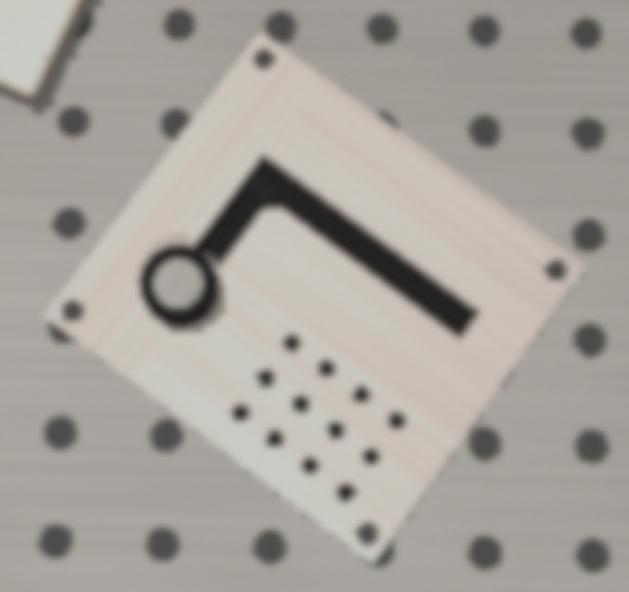

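View pics/s9.png

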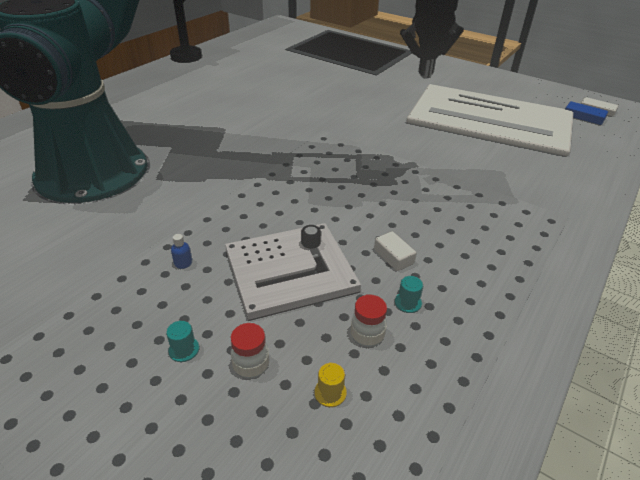

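View pics/t9.png

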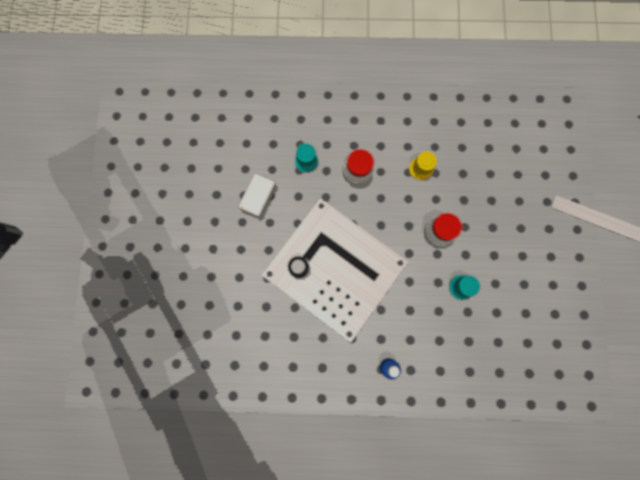

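```bash
cd .;python3 - <<'E'
from h import *
a=cv2.imread("pics/s9.png")[218:258,285:340];cv2.imwrite("pics/c9.png",cv2.resize(a,None,fx=12,fy=12,interpolation=cv2.INTER_CUBIC))
print(loc(ray("top",tc((180,281)),.051)),proj("scene",[w((-37,50),.051),w((-37,50),.023)]),(proj("top",[w((-37,50),.051)])+.36-[250,190])*3.7)
d=np.abs(cv2.imread("pics/s9.png").astype(int)-cv2.imread("pics/scene0.png"))[:,:,:].max(2)
for n,(x,y) in dict(jarA=(370,320),jarB=(249,350),ink=(181,252),box=(395,250)).items():print(n,np.percentile(d[y-25:y+25,x-22:x+22],98))
E
```

```text
[-36.7  49.7] [[310.16684799 230.36926754]
 [310.03977922 242.44588414]] [[178.91686666 281.15613543]]
jarA 6.0
jarB 6.019999999999982
ink 6.0
box 6.0
```

View pics/c9.png

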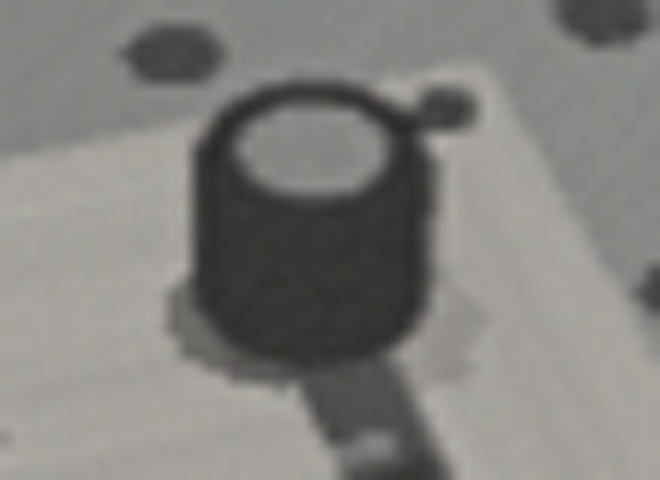

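Both views put the knob within about 0.5 mm of home. The bystander areas of the image have not changed from the start. I'm handing in.

```bash
cd .;python3 -c "
from rig import finish_job
print(finish_job())"
```

```text
the job is handed in; nothing more can be done
None
```

The pin is fully home at the end of the short leg, and I handed the job in at about 15 s of the 54 s allowed. With the shut fingertips I pushed the black-knobbed pin along the long leg to the corner, went round the knob without lifting it, and pushed it along the short leg.

- **Home stop:** the pin came up firmly against the end; pressing on raised the force to about 8.5 N with almost no motion.
- **Position:** after backing off, the top camera put the pin at (-36.7, 49.7) mm in the gate's frame, against a home of (-37, 50). The scene camera agreed to within half a pixel.
- **Bystanders:** the jars, ink bottle and cassette box show no change between the first and last scene pictures, and the teal and yellow look-alikes look unmoved.
- **Disagreement:** the two cameras' fits of the gate's position differed by about 2.5 mm, about what the 2 mm calibration allows, so I used their average. No check failed.

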